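Seat a notched trimming bat on its drive pin

TASK

The round plywood bat sits raised on the small wheel head because its notch is not over the drive pin. Push its rubber stud round from the side with a fingertip until the notch at the rim stands over the pin, then press the bat down until it is fully seated, and let go. Do not take the stud between the fingers, do not lift the bat, and leave the jar, the roll and the kiln stilt near it where they are.

Things in the scene. Friction and masses are not known exactly. Their poses are not given: they have to be found in the camera images.
- wheel_head: fixed low round wheel head of bare aluminium on the bench, flange 168 mm across and 10 mm high, with a dark seat 90 mm across whose top is 18 mm above the bench; one ear sticks out 10 mm beyond the flange, and the drive pin stands on it. Origin on the turning axis at bench height, z up; the pin lies on its -x side. It stands somewhere else, and turned otherwise, in each run
- pin_top (a point): top of the steel drive pin: upright, 10 mm thick, with a hemispherical top 26 mm above the bench, 69 mm from the turning axis; the outermost 4 mm of it show beyond the bat's rim when the notch is elsewhere
- notch (a point): middle of the notch in the bat's rim, at the height of the bat's upper face and at the pin's distance (69 mm) from the turning axis. The notch is a straight slot 15 mm wide, open at the rim and 11 mm deep, so the pin passes with 2.5 mm to spare on each side, and its round top helps the notch in. The bat is a plywood disc 140 mm across and 12 mm thick; raised, its upper face is 40 mm above the bench, seated 30 mm
- stud_top (a point): centre of the top face of the upright black rubber stud on the bat: 16 mm in diameter, standing 22 mm above the bat's upper face, 46 mm from the turning axis, exactly opposite the notch; a thin steel collar 21 mm across is at its foot
- boss_top (a point): centre of the top of the flat round aluminium boss, 36 mm across and 5 mm high, in the middle of the bat on the turning axis: a good place to press. 45 mm above the bench when the bat is raised, 35 mm when seated
- bat_turn (a joint): turn of the bat about the upright axis, rad, growing counterclockwise from above; 0 (and every whole turn, as 6.283) has the notch exactly over the pin. It starts between 0.7 and 5.58, turns freely both ways and stays where it is left (about 1 N at the stud moves it)
- bat (a joint): how far the bat has been pressed down, m: 0 raised as at the start, 0.010 fully seated, negative when lifted. The rubber bush grips its spindle: it takes about 5 N to press down, stays where it is left, and stops springily on the pin, between 0.002 and 0.006 (the harder the push, the deeper), if the notch is not over it
- label_roll: loose cream roll of labels lying flat, 60 mm across and 26 mm high; a bystander; origin at the centre of its underside
- jar: loose closed glaze jar with a red lid, 54 mm across and 70 mm high; a bystander; origin at the centre of its underside
- stilt: loose three-armed kiln stilt of pale clay, 44 x 39 x 16 mm; a bystander; origin at the centre of its underside

How it is judged:
By the outcome, as a careful person would: the job done as asked, in the order asked, and still so for the second after the job is handed in, with the robot touching nothing.
It also fails if it takes over 67 s, if anything falls off the work surface, if the arm or the gripper's body presses on something with over 40 N, if the wrist force passes 120 N, or if a joint passes its speed limit or range.

ROBOT

A 7-joint arm with a two-finger parallel gripper is mounted at the origin on the work surface; the furniture and walls round the work are solid. World frame = base frame: x ahead of the robot, y to its left, z up, the work surface at z = 0. Lengths are in m, angles in rad, forces in N, time in s.
With the tool pointing down it reaches from about 0.425 to 0.925 m from the base axis. Payload 6.8 kg.
Tool frame: the origin (TCP) lies between the finger pads; the fingertips stand 11 mm ahead of it and the grasp point (between the pads) lies 8 mm behind it; z points along the fingers, y is the line along which they close (so a half turn about z gives the same grasp; the last joint's range is limited). The gripper opens to 85 mm and grips with 20 to 120 N. Pads are 22 mm wide; open, the fingers measure 114 mm over their backs; the gripper's body (76 mm by 85 mm) begins 54 mm behind the grasp point. The pads swing forward as they close: fully open they stand 13 mm farther back than shut.
Start: joints at [-1.316, 0.477, 0.022, 1.555, -0.011, 1.109, -0.083], TCP at [0.24, 0.631, 0.242] pointing down, gripper open.
Joint ranges: [-2.96, 2.96], [-0.34, 2.1], [-1.41, 1.46], [0.24, 2.44], [-1.37, 4.51], [0.17, 1.92], [-2.96, 2.96]. Speed limits (rad/s): [2.39, 2.39, 3.14, 3.14, 3.14, 3.14, 3.14].

INTERFACE

Orientations are given as a rotation vector (axis times angle).
In Python, from bench import r gives the robot as it stands.
- The arm moves only by the tool send_rows, never from a script. Its argument "deltas" is a list of rows, each an object of numbers: "dx", "dy", "dz": the shift along the world's x, y, z in mm; "rx", "ry", "rz": the turn, a rotation vector about the world's x, y, z in degrees. A call has 1 to 5 rows; each row is the pose to reach, as a shift and turn from the pose commanded when the call began; what a row does not reach only later rows make up. A row lasts 1/12 s, in which the tool goes at most 41.7 mm and 7.16 degrees, less where a joint would pass 70% of its speed; a pose out of reach is approached as far as the arm can. A call with a gripper value outside its range is refused whole. "jaw" is the finger opening in mm, from 0 to 85.4, set as the call begins (left out, the last holds). The fingers move at their own pace and stop on an object; "newtons" is the grip in N (left out, the last holds). Time passes only in rows, so rows that repeat a pose let the fingers close. It gives the time, the measured TCP pose, the force, the opening and the grip force at its end, in the units of the state.
- r.get_obs(): the state, without advancing time (a new reading comes with each control period).
- r.grab_frame(name): name is "side" or "top"; returns a dict with "frame" (384x512x3 uint8, blue, green, red), "z_map" (384x512 float32, m along the optical axis (not along the pixel's ray), 0 where there is no reading), "vertical_fov" (degrees; the focal length in pixels is half the picture's height over the tangent of half this angle, whatever the lens; pixels are square), "cx", "cy" (the principal point, pixels), "xyz" and "orientation" of the camera in the world. Camera axes: x right, y down, z forward; pixel columns grow to the right and rows downward; lengths in m; the calibration is good to about 2 mm. A picture is of the moment at which its call begins.
- r.hand_in(): hands the job in; it is judged then, once.
The state is a dict: "clock": time; "joints": joint angles; "qvel": joint speeds; "tau": joint torques, N m; "tcp_pos": TCP position; "orientation": TCP orientation; "contact_force": force on the tool from outside, world axes, zero at the start; "moment": the same for the moment, N m; "grip_width": finger opening in m; "gripper_force": force on a finger pad.
Only numpy, scipy, OpenCV 4.12 (cv2) and the standard library are available. Lean on these libraries where they do the work, as an engineer would, in place of code of your own. Each camera call takes 0.05 s, during which the arm holds its last target. There are 200 camera calls.

## Working session

There is one attempt and no reset: what is moved stays moved. The work goes in short steps, Python scripts to look and compute and a tool call to move; the robot and the scene stay as the last step left them, time stands still between calls to the robot, and variables do not carry over. Pictures are saved under pics/ and viewed, at most 13 in all, crops included, and the job is handed in when it is done.

Besides the shell and the picture viewer there is one more tool, called after "Request:" in YAML: its name, and indented under it one key for each argument. send_rows: Moves the arm, as the interface text tells. Its arguments: {"type":"object","properties":{"deltas":{"type":"array","items":{"type":"object","properties":{"dx":{"type":"number"},"dy":{"type":"number"},"dz":{"type":"number"},"rx":{"type":"number"},"ry":{"type":"number"},"rz":{"type":"number"}}}},"jaw":{"type":"number"},"newtons":{"type":"number"}},"required":["deltas"]}

```bash
mkdir -p pics; cat > h.py <<'E'
import numpy as np, cv2
from scipy.spatial.transform import Rotation as R
from bench import r
def cam(n):
    f=r.grab_frame(n); h,w=f["z_map"].shape
    F=h/2/np.tan(np.radians(f["vertical_fov"])/2)
    o=np.array(f["orientation"],float)
    M=R.from_rotvec(o).as_matrix() if o.size==3 else o.reshape(3,3)
    return f,F,M,np.array(f["xyz"])
def cloud(c):
    f,F,M,t=c; z=f["z_map"]; v,u=np.mgrid[:z.shape[0],:z.shape[1]]
    P=np.stack([(u-f["cx"])/F*z,(v-f["cy"])/F*z,z],-1)@M.T+t
    P[z==0]=np.nan; return P
def ray(c,u,v,h):
    f,F,M,t=c; d=M@np.array([(u-f["cx"])/F,(v-f["cy"])/F,1]); return t+d*(h-t[2])/d[2]
def proj(c,p):
    f,F,M,t=c; q=M.T@(np.array(p)-t); return q[0]/q[2]*F+f["cx"],q[1]/q[2]*F+f["cy"]
E
python3 - <<'E'
from h import *
ims=[]
for n in("top","side"):
    c=cam(n); print(n,c[3],c[0]["orientation"],c[1],c[0]["cx"],c[0]["cy"]); cv2.imwrite(f"pics/{n}0.png",c[0]["frame"])
print(r.get_obs())
E
```

```text
top [0.31292684 0.0354802  1.0587384 ] [-2.13097464  2.1299674  -0.1857126 ] 434.53366470251865 248.14971899266197 195.30320997257047
side [ 0.1476361  -0.94439833  0.82196809] [-2.17836329  0.35430361 -0.16573595] 454.79460834824164 261.13406153009254 191.13212895463712
{'clock': 0.1, 'joints': array([-1.31610225,  0.4777238 ,  0.02234111,  1.55635598, -0.01152988,
        1.10931609, -0.08310847]), 'qvel': array([ 0.00039317, -0.00090229, -0.00163666, -0.00213426,  0.001817  ,
        0.00167898, -0.00134898]), 'tau': array([ 4.82113057e-03, -5.97761679e+01,  1.61419004e+00, -2.81952721e+01,
        1.29315653e-02,  5.00284237e-03,  6.22370771e-05]), 'tcp_pos': array([0.23936402, 0.63057224, 0.24141719]), 'orientation': array([-5.66718334e-01, -3.08984116e+00,  2.61135885e-03]), 'contact_force': array([ 0.48334442, -0.78010848,  0.11998674]), 'moment': array([0.02849555, 0.03538877, 0.02521935]), 'gripper_force': 0.0, 'grip_width': 0.08548174801395413}
```

View pics/top0.png

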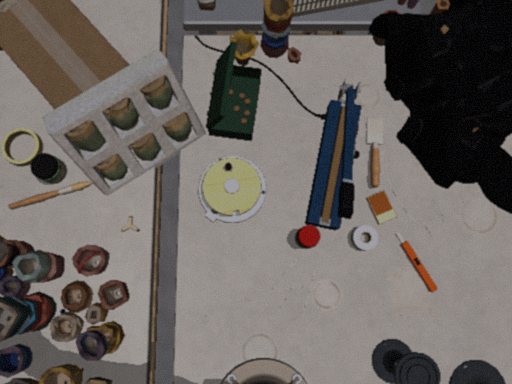

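View pics/side0.png

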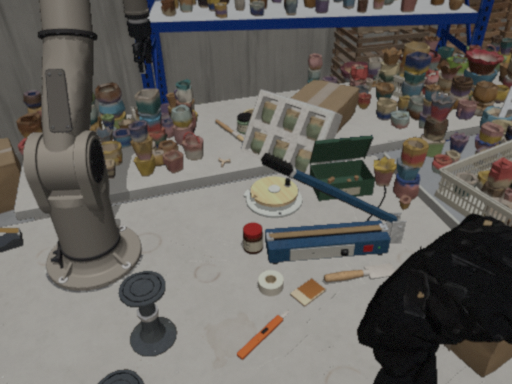

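```bash
python3 - <<'E'
from h import *
c=cam("top"); P=cloud(c); im=c[0]["frame"]
a=cv2.resize(im[140:240,180:280],None,fx=6,fy=6,interpolation=cv2.INTER_CUBIC)
cv2.imwrite("pics/crop1.png",a)
s=cam("side"); u,v=278,190
b=cv2.resize(s[0]["frame"][140:230,225:325],None,fx=6,fy=6,interpolation=cv2.INTER_CUBIC)
cv2.imwrite("pics/crop2.png",b)
# bat: yellow mask
def ymask(im):
    hsv=cv2.cvtColor(im,cv2.COLOR_BGR2HSV); return cv2.inRange(hsv,(20,50,90),(40,255,255))
for n,cc,roi in(("top",c,(140,240,180,280)),("side",s,(140,230,225,325))):
    m=np.zeros(cc[0]["z_map"].shape,np.uint8); y0,y1,x0,x1=roi
    m[y0:y1,x0:x1]=ymask(cc[0]["frame"])[y0:y1,x0:x1]
    k=max(cv2.findContours(m,0,1)[0],key=cv2.contourArea)
    k=cv2.convexHull(k)[:,0]
    W=np.array([ray(cc,x,y,.040)[:2] for x,y in k]); 
    A=np.c_[2*W,np.ones(len(W))]; q=np.linalg.lstsq(A,(W**2).sum(1),rcond=None)[0]
    print(n,"bat centre",q[:2],"rad",np.sqrt(q[2]+q[:2]@q[:2]))
    g=cv2.cvtColor(cc[0]["frame"],cv2.COLOR_BGR2GRAY); print("px of centre",proj(cc,[*q[:2],.045]))
for n,p in dict(stud=(228,167),ear=(209,215),jar=(308,236),roll=(365,237),green=(235,105),blue=(325,190),edge=(172,190)).items(): print(n,P[p[1],p[0]],"on z.04",ray(c,*p,.04))
E
```

```text
top bat centre [0.51442374 0.07615387] rad 0.06902871030670452
px of centre (np.float64(231.0816628456984), np.float64(185.61353295628197))
side bat centre [0.51016656 0.06863354] rad 0.06836299551224324
px of centre (np.float64(273.626886972271), np.float64(188.44483852543237))
stud [0.55594204 0.08309646 0.0611702 ] on z.04 [0.56109926 0.08410696 0.04      ]
ear [0.44856836 0.13073498 0.00973843] on z.04 [0.44465537 0.12798707 0.04      ]
jar [ 0.39270909 -0.1003594   0.07118377] on z.04 [ 0.39522836 -0.10464877  0.04      ]
roll [ 0.39590692 -0.24812034  0.0023981 ] on z.04 [ 0.39295313 -0.23802518  0.04      ]
green [ 7.34549103e-01  6.94484495e-02 -4.98273393e-04] on z.04 [0.71842903 0.06814973 0.04      ]
blue [ 0.50153844 -0.14459362  0.05761891] on z.04 [ 0.50485786 -0.14776278  0.04      ]
edge [ 0.66319969  0.36744266 -0.8021287 ] on z.04 [0.50468497 0.21721425 0.04      ]
```

View pics/crop1.png

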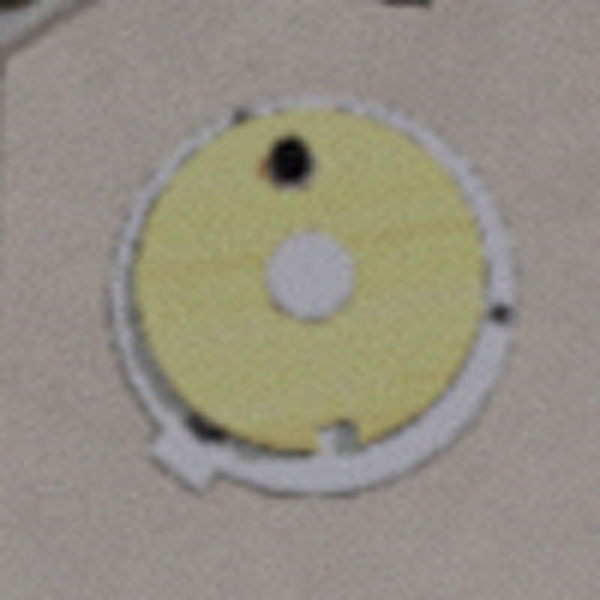

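View pics/crop2.png

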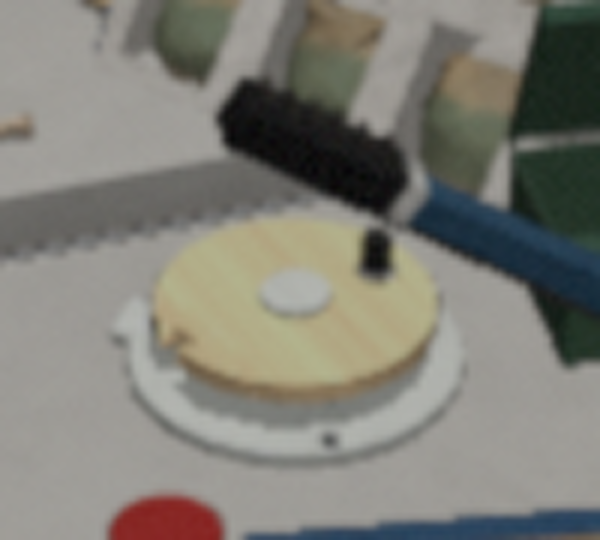

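The top crop shows the boss at crop px (311,275), the stud at (290,158), the notch at (338,437) and the ear's outer edge around (179,474). So the bat must turn about 44° clockwise, and the stud must be pushed toward −y. Next I'll refine these numbers.

```bash
cat >> h.py <<'E'
def blobs(c,x0=200,x1=262,y0=155,y1=217):
    im=c[0]["frame"]; hsv=cv2.cvtColor(im,cv2.COLOR_BGR2HSV); m=np.zeros(im.shape[:2],np.uint8)
    m[y0:y1,x0:x1]=cv2.inRange(hsv,(20,50,90),(40,255,255))[y0:y1,x0:x1]
    return m,hsv
def locate(c,cen):
    """stud angle (deg) from dark blob on the top view, seen at mid-stud height"""
    m,hsv=blobs(c); v=hsv[...,2].astype(float)
    k=cv2.convexHull(max(cv2.findContours(m,0,1)[0],key=cv2.contourArea))
    h=np.zeros_like(m); cv2.fillPoly(h,[k],1); h=cv2.erode(h,np.ones((5,5)))
    w=np.where((h>0),np.clip(110-v,0,80),0); 
    n,l,st,ce=cv2.connectedComponentsWithStats((w>15).astype(np.uint8)); i=1+np.argmax(st[1:,4])
    w=w*(l==i); vv,uu=np.nonzero(w); ww=w[vv,uu]; u,v_=(uu*ww).sum()/ww.sum(),(vv*ww).sum()/ww.sum()
    p=ray(c,u,v_,.055)[:2]; d=p-cen; return p,np.degrees(np.arctan2(d[1],d[0])),np.hypot(*d),(u,v_)
E
python3 - <<'E'
from h import *
c=cam("top"); m,hsv=blobs(c); P=cloud(c)
w=(hsv[182-12:200,218:246,1]<45); n,l,st,ce=cv2.connectedComponentsWithStats(w.astype(np.uint8))
for i in range(1,n):
  if 20<st[i,4]<300: print("boss?",st[i],ce[i]+[218,170],ray(c,*(ce[i]+[218,170]),.045))
cen=ray(c,311/6+180-.4,275/6+140-.4,.045)[:2]; print("cen manual",cen)
def ang(n,x,y,z):
  p=ray(c,x/6+180-.4,y/6+140-.4,z)[:2]; d=p-cen; print(n,p,np.degrees(np.arctan2(d[1],d[0])),np.hypot(*d))
ang("earmid",179,474,.01); ang("earL",152,455,.01);ang("earR",205,492,.01); ang("pin?",207,430,.02); ang("notch",338,437,.038); ang("studtop",290,155,.062)
print(locate(c,cen))
# flange from depth
roi=np.zeros(m.shape,bool); roi[145:230,185:275]=1
s=roi&(P[...,2]>.006)&(P[...,2]<.014); q=P[s][:,:2]; print("flange pts",len(q)); 
hh=cv2.convexHull(q.astype(np.float32))[:,0]; print("minEnclosing",cv2.minEnclosingCircle(hh))
s=roi&(abs(P[...,2]-.04)<.003); q=P[s][:,:2]; print("bat", cv2.minEnclosingCircle(q.astype(np.float32)),len(q))
t=P[...,2]; print("max z near", np.nanmax(t[150:225,185:280]), "lever", t[185:215:5,345], P[200,345], "green",np.nanmax(t[45:140,205:262]))
sc=cam("side"); print("side boss", ray(sc,295/6+225-.4,292/6+140-.4,.045), "side studtop", ray(sc,376/6+225-.4,233/6+140-.4,.062))
E
```

```text
boss? [  6   8  15  16 181] [231.31491713 185.4640884 ] [0.51478626 0.07560179 0.045     ]
cen manual [0.51486096 0.07532071]
earmid [0.43973203 0.12951787] 144.1937454750121 0.09263739235153781
earL [0.44746889 0.14057888] 135.92161650297027 0.09381001620818795
earR [0.43242054 0.11889471] 152.1412434822765 0.09324759978389241
pin? [0.45631592 0.11765012] 144.13220616700417 0.07224471648747455
notch [0.45106794 0.06447224] -170.34876028698696 0.06470887520561408
studtop [0.55953309 0.08324624] 10.0604711105995 0.04536974275258176
(array([0.55877827, 0.08376847]), np.float64(10.888192076576743), np.float64(0.04472242477166359), (np.float64(227.8456933821084), np.float64(166.4529431326904)))
flange pts 914
minEnclosing ((0.5075357556343079, 0.06887505203485489), 0.09284325689077377)
bat ((0.5147895812988281, 0.07501552253961563), 0.07012297213077545) 2106
max z near 0.06566799491331399 lever [0.27201083 0.2796076  0.28620373 0.28979415 0.30005068 0.30204061] [ 0.43956643 -0.13814772  0.28979415] green 0.17190065244577357
side boss [0.51084788 0.06933833 0.045     ] side studtop [0.55689291 0.08083758 0.062     ]
```

```bash
python3 - <<'E'
from h import *
c=cam("top"); P=cloud(c).reshape(-1,3); P=P[~np.isnan(P[:,2])]
for y in np.arange(0,.6,.05):
  s=(abs(P[:,1]-y)<.03)&(P[:,0]>.15)&(P[:,0]<.75); 
  if s.any(): i=np.argmax(P[s][:,2]); print(round(y,2),P[s][i].round(3))
E
```

```text
0.0 [0.732 0.014 0.064]
0.05 [0.714 0.079 0.171]
0.1 [0.714 0.086 0.171]
0.15 [0.647 0.12  0.11 ]
0.2 [0.746 0.224 0.191]
0.25 [0.718 0.261 0.193]
0.3 [0.714 0.276 0.192]
0.35 [0.678 0.33  0.191]
0.4 [0.65  0.375 0.19 ]
0.45 [0.233 0.477 0.202]
0.5 [0.252 0.509 0.203]
0.55 [0.262 0.522 0.185]
```

Request:
send_rows:
  deltas:
    - {"dx": 10, "dy": -15, "dz": 10}
    - {"dx": 32, "dy": -48, "dz": 20}
    - {"dx": 54, "dy": -82, "dz": 20}
    - {"dx": 76, "dy": -115, "dz": 20}
    - {"dx": 98, "dy": -149, "dz": 20}
  jaw: 0

```text
$.deltas[0]: bad value
```

Request:
send_rows:
  deltas:
    - {"dx": 10, "dy": -15, "dz": 10, "rx": 0, "ry": 0, "rz": 0}
    - {"dx": 30, "dy": -46, "dz": 20, "rx": 0, "ry": 0, "rz": 0}
    - {"dx": 52, "dy": -80, "dz": 20, "rx": 0, "ry": 0, "rz": 0}
    - {"dx": 74, "dy": -113, "dz": 20, "rx": 0, "ry": 0, "rz": 0}
    - {"dx": 96, "dy": -146, "dz": 20, "rx": 0, "ry": 0, "rz": 0}
  jaw: 0

```text
clock: 0.77
tcp_pos: [0.3363, 0.4836, 0.2626]
orientation: [0.566, 3.09, 0.001]
contact_force: [0.9, 0.8, 0.4]
grip_width: 0.0254
gripper_force: 0.0
```

Request:
send_rows:
  deltas:
    - {"dx": 22, "dy": -34, "dz": 0, "rx": 0, "ry": 0, "rz": 2}
    - {"dx": 44, "dy": -68, "dz": 0, "rx": 0, "ry": 0, "rz": 4}
    - {"dx": 66, "dy": -102, "dz": 0, "rx": 0, "ry": 0, "rz": 6}
    - {"dx": 88, "dy": -136, "dz": 0, "rx": 0, "ry": 0, "rz": 8}
    - {"dx": 110, "dy": -170, "dz": 0, "rx": 0, "ry": 0, "rz": 8}

```text
clock: 1.18
tcp_pos: [0.4463, 0.3133, 0.2626]
orientation: [0.347, 3.122, 0.001]
contact_force: [0.6, 0.4, 0.5]
grip_width: 0.0002
gripper_force: 0.0
```

Request:
send_rows:
  deltas:
    - {"dx": 22, "dy": -34, "dz": 0, "rx": 0, "ry": 0, "rz": 0}
    - {"dx": 44, "dy": -68, "dz": 0, "rx": 0, "ry": 0, "rz": 0}
    - {"dx": 66, "dy": -102, "dz": -10, "rx": 0, "ry": 0, "rz": 0}
    - {"dx": 88, "dy": -136, "dz": -25, "rx": 0, "ry": 0, "rz": 0}
    - {"dx": 110, "dy": -168, "dz": -45, "rx": 0, "ry": 0, "rz": 0}

```text
clock: 1.6
tcp_pos: [0.5555, 0.1477, 0.2199]
orientation: [0.351, 3.119, 0.002]
contact_force: [-0.3, 1.0, 0.5]
grip_width: -0.0002
gripper_force: 0.0
```

Request:
send_rows:
  deltas:
    - {"dx": 5, "dy": -8, "dz": -35, "rx": 0, "ry": 0, "rz": 0}
    - {"dx": 10, "dy": -15, "dz": -70, "rx": 0, "ry": 0, "rz": 0}
    - {"dx": 14, "dy": -22, "dz": -108, "rx": 0, "ry": 0, "rz": 0}
    - {"dx": 14, "dy": -22, "dz": -140, "rx": 0, "ry": 0, "rz": 0}
    - {"dx": 14, "dy": -22, "dz": -157, "rx": 0, "ry": 0, "rz": 0}

```text
clock: 2.02
tcp_pos: [0.5658, 0.1263, 0.0582]
orientation: [-0.351, -3.118, 0.004]
contact_force: [-0.5, 0.5, -0.4]
grip_width: 0.0002
gripper_force: 0.0
```

```bash
python3 - <<'E'
from h import *
c=cam("top"); s=cam("side"); o=r.get_obs(); print(o["tcp_pos"],o["contact_force"])
a=cv2.resize(c[0]["frame"][130:240,170:280],(600,600),interpolation=cv2.INTER_CUBIC)
b=cv2.resize(s[0]["frame"][120:230,225:325],(200,220),interpolation=cv2.INTER_CUBIC)
b=cv2.resize(s[0]["frame"][140:215,225:325],None,fx=8,fy=8,interpolation=cv2.INTER_CUBIC)
cv2.imwrite("pics/side1.png",b)
tip=o["tcp_pos"]-[0,0,.011]; print("tip px side crop",(np.array(proj(s,tip))-[225,140])*8)
E
```

```text
[0.56533039 0.1269655  0.05872961] [-0.5292857  -0.07937897 -0.13892648]
tip px side crop [474.815165   269.16648985]
```

View pics/side1.png

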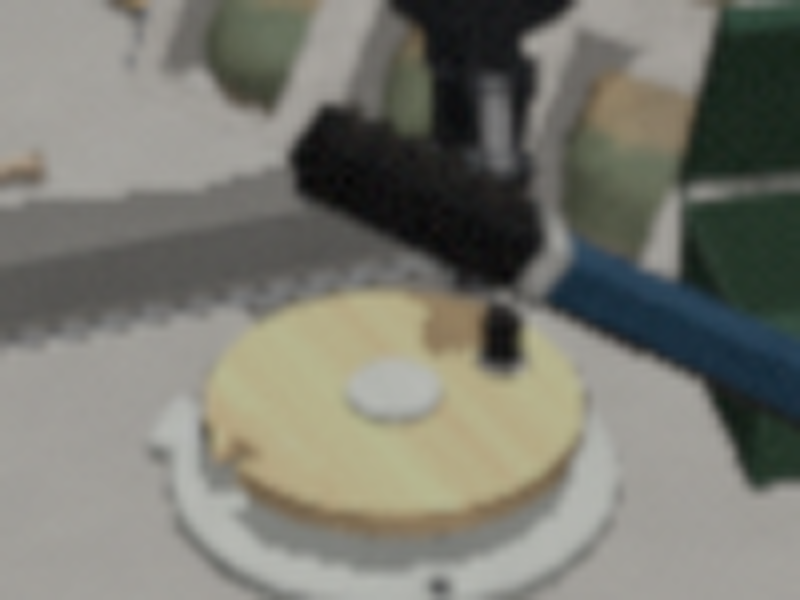

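The side view shows the boss at (395,390) and the stud at (502,335). The lever handle hides the fingertip, and nothing has been touched yet. I'll start pushing.

Request:
send_rows:
  deltas:
    - {"dx": 4, "dy": -1, "dz": 2, "rx": 0, "ry": 0, "rz": 0}
    - {"dx": 3, "dy": -7, "dz": 2, "rx": 0, "ry": 0, "rz": 0}
    - {"dx": 2, "dy": -13, "dz": 2, "rx": 0, "ry": 0, "rz": 0}
    - {"dx": 0, "dy": -19, "dz": 2, "rx": 0, "ry": 0, "rz": 0}
    - {"dx": -1, "dy": -25, "dz": 2, "rx": 0, "ry": 0, "rz": 0}

```text
clock: 2.53
tcp_pos: [0.567, 0.1019, 0.0651]
orientation: [0.351, 3.12, 0.001]
contact_force: [1.1, 1.8, 1.3]
grip_width: -0.0001
gripper_force: 1.6
```

Request:
send_rows:
  deltas:
    - {"dx": -1, "dy": -3, "dz": 0, "rx": 0, "ry": 0, "rz": 0}
    - {"dx": -2, "dy": -6, "dz": 0, "rx": 0, "ry": 0, "rz": 0}
    - {"dx": -2, "dy": -9, "dz": 0, "rx": 0, "ry": 0, "rz": 0}
    - {"dx": -3, "dy": -12, "dz": 0, "rx": 0, "ry": 0, "rz": 0}
    - {"dx": -3, "dy": -12, "dz": 0, "rx": 0, "ry": 0, "rz": 0}

```text
clock: 2.95
tcp_pos: [0.5636, 0.09, 0.064]
orientation: [-0.351, -3.122, 0.0]
contact_force: [0.7, 0.4, 1.9]
grip_width: 0.0001
gripper_force: 0.8
```

```bash
python3 - <<'E'
from h import *
c=cam("top"); s=cam("side"); o=r.get_obs(); print(o["tcp_pos"],o["contact_force"])
a=cv2.resize(c[0]["frame"][140:230,185:275],(540,540),interpolation=cv2.INTER_CUBIC)
b=cv2.resize(s[0]["frame"][150:220,237:312],None,fx=8,fy=8,interpolation=cv2.INTER_CUBIC)[:540,:260+0]
b=cv2.resize(s[0]["frame"][155:220,240:305],(260,260),interpolation=cv2.INTER_CUBIC)
b=np.vstack([b,np.zeros((280,260,3),np.uint8)])
cv2.imwrite("pics/both2.png",np.hstack([a,b]))
E
```

```text
[0.56322336 0.09043306 0.06368931] [0.89498366 0.63973091 0.94334152]
```

View pics/both2.png

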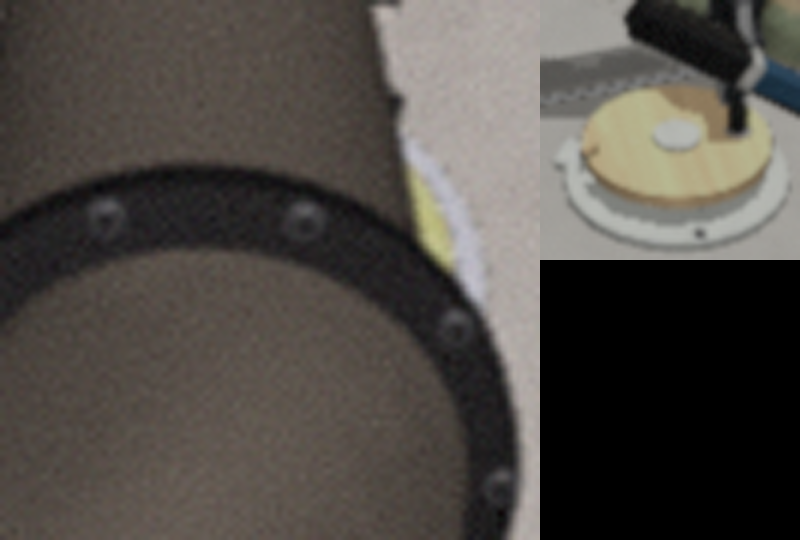

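The top view is blocked by the arm. The side view shows the stud being pushed and the notch approaching the ear. I'll push 15 mm further, then back off to measure.

Request:
send_rows:
  deltas:
    - {"dx": -1, "dy": -4, "dz": -2, "rx": 0, "ry": 0, "rz": 0}
    - {"dx": -2, "dy": -8, "dz": -2, "rx": 0, "ry": 0, "rz": 0}
    - {"dx": -3, "dy": -12, "dz": -2, "rx": 0, "ry": 0, "rz": 0}
    - {"dx": -3, "dy": -15, "dz": -2, "rx": 0, "ry": 0, "rz": 0}
    - {"dx": -3, "dy": -15, "dz": -2, "rx": 0, "ry": 0, "rz": 0}

```text
clock: 3.47
tcp_pos: [0.5598, 0.0744, 0.0616]
orientation: [-0.352, -3.12, 0.002]
contact_force: [-0.0, 0.5, 0.9]
grip_width: 0.0001
gripper_force: 0.3
```

Request:
send_rows:
  deltas:
    - {"dx": 2, "dy": 8, "dz": 0, "rx": 0, "ry": 0, "rz": 0}
    - {"dx": 4, "dy": 18, "dz": 20, "rx": 0, "ry": 0, "rz": 0}
    - {"dx": 4, "dy": 40, "dz": 50, "rx": 0, "ry": 0, "rz": 0}
    - {"dx": 4, "dy": 60, "dz": 85, "rx": 0, "ry": 0, "rz": 0}
    - {"dx": 0, "dy": 85, "dz": 115, "rx": 0, "ry": 0, "rz": 0}

```text
clock: 3.88
tcp_pos: [0.5611, 0.1607, 0.1785]
orientation: [0.353, 3.121, -0.002]
contact_force: [2.0, 1.5, -0.4]
grip_width: 0.0002
gripper_force: 0.0
```

Request:
send_rows:
  deltas:
    - {"dx": -12, "dy": 30, "dz": 20, "rx": 0, "ry": 0, "rz": 0}
    - {"dx": -24, "dy": 64, "dz": 40, "rx": 0, "ry": 0, "rz": 0}
    - {"dx": -36, "dy": 102, "dz": 40, "rx": 0, "ry": 0, "rz": 0}
    - {"dx": -48, "dy": 140, "dz": 40, "rx": 0, "ry": 0, "rz": 0}
    - {"dx": -60, "dy": 175, "dz": 40, "rx": 0, "ry": 0, "rz": 0}

```text
clock: 4.3
tcp_pos: [0.4994, 0.3385, 0.2174]
orientation: [0.348, 3.122, 0.001]
contact_force: [1.2, -0.4, -0.3]
grip_width: -0.0003
gripper_force: 0.0
```

```bash
python3 - <<'E'
from h import *
c=cam("top"); s=cam("side")
print(r.get_obs()["tcp_pos"])
for C in([.5148,.0753],): print(locate(c,np.array(C)))
a=cv2.resize(c[0]["frame"][140:230,185:275],(540,540),interpolation=cv2.INTER_CUBIC)
b=cv2.resize(s[0]["frame"][155:220,240:305],(260,260),interpolation=cv2.INTER_CUBIC)
b=np.vstack([b,np.zeros((280,260,3),np.uint8)])
cv2.imwrite("pics/both3.png",np.hstack([a,b]))
E
```

```text
[0.49617939 0.34437286 0.21656376]
(array([0.55386029, 0.05376207]), np.float64(-28.872438724467287), np.float64(0.044604803593570656), (np.float64(240.4833504977686), np.float64(168.4778578784758)))
```

View pics/both3.png

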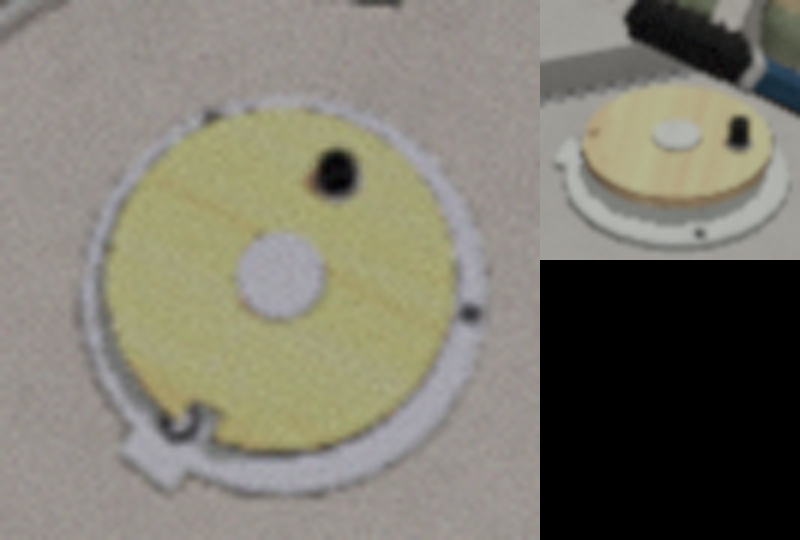

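```bash
python3 - <<'E'
from h import *
c=cam("top"); C=np.array([.5148,.0753])
def ang(n,x,y,z):
  p=ray(c,x/6+185-.4,y/6+140-.4,z)[:2]; d=p-C; print(n,p,np.degrees(np.arctan2(d[1],d[0])),np.hypot(*d))
ang("pin",182,425,.024); ang("notchL",165,405,.04); ang("notchR",222,412,.04); ang("notch mid-in",203,408,.04);ang("ear",148,467,.01); ang("studtop",335,170,.062); ang("dot1",212,117,.01); ang("dot2",470,313,.01); ang("boss",281,276,.045)
E
```

```text
pin [0.45778486 0.11535951] 144.90766768598286 0.06968135183494249
notchL [0.46351078 0.12094585] 138.3318914788215 0.06865950390923625
notchR [0.46072984 0.09840902] 156.85864299609437 0.05880143599891313
notch mid-in [0.46232116 0.10592713] 149.73177617881456 0.06076223342792904
ear [0.44258188 0.12996795] 142.8748679690433 0.0905761591468391
studtop [0.55349626 0.05375701] -29.105573154430207 0.044288840462906605
dot1 [0.58857596 0.10577101] 22.441646192903196 0.07982088724277839
dot2 [ 0.50602646 -0.00071651] -96.583732550055 0.07652113744424174
boss [0.51445694 0.07531783] 177.02424799850462 0.00034352425755560775
```

Request:
send_rows:
  deltas:
    - {"dx": 12, "dy": -35, "dz": 0, "rx": 0, "ry": 0, "rz": 0}
    - {"dx": 24, "dy": -73, "dz": 0, "rx": 0, "ry": 0, "rz": 0}
    - {"dx": 36, "dy": -111, "dz": 0, "rx": 0, "ry": 0, "rz": 0}
    - {"dx": 48, "dy": -145, "dz": -20, "rx": 0, "ry": 0, "rz": 0}
    - {"dx": 60, "dy": -175, "dz": -40, "rx": 0, "ry": 0, "rz": 0}

```text
clock: 4.87
tcp_pos: [0.5621, 0.1566, 0.1776]
orientation: [0.355, 3.119, -0.0]
contact_force: [0.3, -0.6, 0.6]
grip_width: 0.0002
gripper_force: 0.0
```

Request:
send_rows:
  deltas:
    - {"dx": 3, "dy": -24, "dz": -30, "rx": 0, "ry": 0, "rz": 0}
    - {"dx": 4, "dy": -45, "dz": -65, "rx": 0, "ry": 0, "rz": 0}
    - {"dx": 4, "dy": -58, "dz": -95, "rx": 0, "ry": 0, "rz": 0}
    - {"dx": 4, "dy": -64, "dz": -113, "rx": 0, "ry": 0, "rz": 0}
    - {"dx": 4, "dy": -67, "dz": -115, "rx": 0, "ry": 0, "rz": 0}

```text
clock: 5.28
tcp_pos: [0.5618, 0.0898, 0.0582]
orientation: [-0.355, -3.115, 0.007]
contact_force: [-0.4, -0.4, -0.3]
grip_width: 0.0001
gripper_force: 0.0
```

Request:
send_rows:
  deltas:
    - {"dx": -2, "dy": -8, "dz": 0, "rx": 0, "ry": 0, "rz": 0}
    - {"dx": -4, "dy": -16, "dz": 0, "rx": 0, "ry": 0, "rz": 0}
    - {"dx": -5, "dy": -20, "dz": 0, "rx": 0, "ry": 0, "rz": 0}
    - {"dx": -5, "dy": -23, "dz": 0, "rx": 0, "ry": 0, "rz": 0}
    - {"dx": -5, "dy": -23, "dz": 0, "rx": 0, "ry": 0, "rz": 0}

```text
clock: 5.7
tcp_pos: [0.5604, 0.0706, 0.0632]
orientation: [0.35, 3.12, 0.001]
contact_force: [0.3, -0.4, 0.1]
grip_width: -0.0002
gripper_force: 0.2
```

Request:
send_rows:
  deltas:
    - {"dx": 2, "dy": 8, "dz": 0, "rx": 0, "ry": 0, "rz": 0}
    - {"dx": 4, "dy": 18, "dz": 20, "rx": 0, "ry": 0, "rz": 0}
    - {"dx": 4, "dy": 40, "dz": 50, "rx": 0, "ry": 0, "rz": 0}
    - {"dx": 4, "dy": 60, "dz": 85, "rx": 0, "ry": 0, "rz": 0}
    - {"dx": 0, "dy": 85, "dz": 115, "rx": 0, "ry": 0, "rz": 0}

```text
clock: 6.12
tcp_pos: [0.5606, 0.1566, 0.1792]
orientation: [0.351, 3.12, 0.0]
contact_force: [0.7, -0.1, 0.7]
grip_width: -0.0
gripper_force: 0.0
```

Request:
send_rows:
  deltas:
    - {"dx": -12, "dy": 30, "dz": 20, "rx": 0, "ry": 0, "rz": 0}
    - {"dx": -24, "dy": 64, "dz": 40, "rx": 0, "ry": 0, "rz": 0}
    - {"dx": -36, "dy": 102, "dz": 40, "rx": 0, "ry": 0, "rz": 0}
    - {"dx": -48, "dy": 140, "dz": 40, "rx": 0, "ry": 0, "rz": 0}
    - {"dx": -60, "dy": 175, "dz": 40, "rx": 0, "ry": 0, "rz": 0}

```text
clock: 6.53
tcp_pos: [0.4986, 0.3344, 0.2182]
orientation: [0.347, 3.121, 0.004]
contact_force: [1.0, 0.6, -0.5]
grip_width: -0.0001
gripper_force: 0.0
```

```bash
python3 - <<'E'
from h import *
c=cam("top"); s=cam("side")
for C in([.5148,.0753],): print(locate(c,np.array(C)))
a=cv2.resize(c[0]["frame"][140:230,185:275],(540,540),interpolation=cv2.INTER_CUBIC)
b=cv2.resize(s[0]["frame"][155:220,240:305],(260,260),interpolation=cv2.INTER_CUBIC)
b=np.vstack([b,np.zeros((280,260,3),np.uint8)])
cv2.imwrite("pics/both4.png",np.hstack([a,b]))
E
```

```text
(array([0.55200287, 0.05124481]), np.float64(-32.88651081381549), np.float64(0.04430243106476178), (np.float64(241.54259455638035), np.float64(169.24178154825026)))
```

View pics/both4.png

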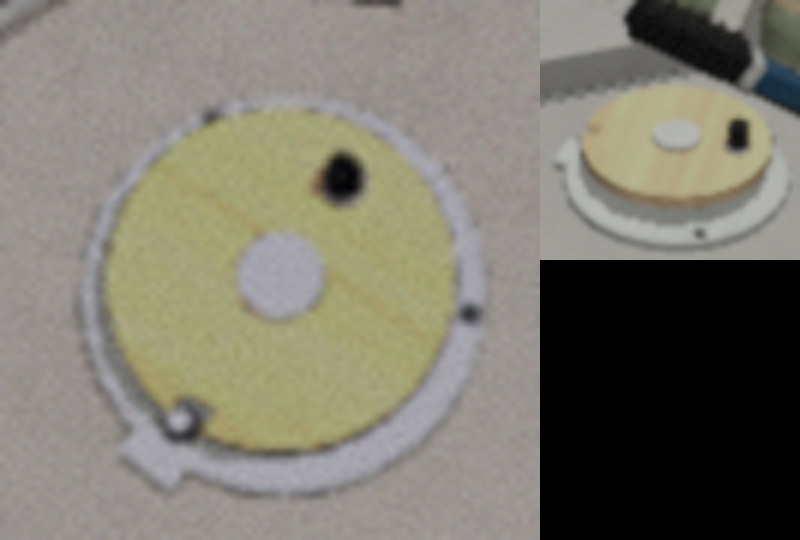

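Pin at (182,418), with the slot still slightly to its right. About 3° more is needed, which is 2.5 mm at the stud.

Request:
send_rows:
  deltas:
    - {"dx": 12, "dy": -35, "dz": 0, "rx": 0, "ry": 0, "rz": 0}
    - {"dx": 24, "dy": -73, "dz": 0, "rx": 0, "ry": 0, "rz": 0}
    - {"dx": 36, "dy": -111, "dz": 0, "rx": 0, "ry": 0, "rz": 0}
    - {"dx": 48, "dy": -145, "dz": -20, "rx": 0, "ry": 0, "rz": 0}
    - {"dx": 60, "dy": -175, "dz": -40, "rx": 0, "ry": 0, "rz": 0}

```text
clock: 7.05
tcp_pos: [0.5613, 0.1538, 0.1782]
orientation: [0.35, 3.118, 0.002]
contact_force: [0.5, -0.3, -0.4]
grip_width: -0.0003
gripper_force: 0.0
```

Request:
send_rows:
  deltas:
    - {"dx": 3, "dy": -24, "dz": -30, "rx": 0, "ry": 0, "rz": 0}
    - {"dx": 4, "dy": -45, "dz": -65, "rx": 0, "ry": 0, "rz": 0}
    - {"dx": 4, "dy": -58, "dz": -95, "rx": 0, "ry": 0, "rz": 0}
    - {"dx": 4, "dy": -64, "dz": -113, "rx": 0, "ry": 0, "rz": 0}
    - {"dx": 4, "dy": -67, "dz": -115, "rx": 0, "ry": 0, "rz": 0}

```text
clock: 7.47
tcp_pos: [0.5613, 0.087, 0.0586]
orientation: [-0.351, -3.116, 0.005]
contact_force: [0.2, 0.7, 0.2]
grip_width: 0.0001
gripper_force: 0.0
```

Request:
send_rows:
  deltas:
    - {"dx": -2, "dy": -8, "dz": 0, "rx": 0, "ry": 0, "rz": 0}
    - {"dx": -4, "dy": -15, "dz": 0, "rx": 0, "ry": 0, "rz": 0}
    - {"dx": -5, "dy": -18, "dz": 0, "rx": 0, "ry": 0, "rz": 0}
    - {"dx": -5, "dy": -20.5, "dz": 0, "rx": 0, "ry": 0, "rz": 0}
    - {"dx": -5, "dy": -20.5, "dz": 0, "rx": 0, "ry": 0, "rz": 0}

```text
clock: 7.88
tcp_pos: [0.5594, 0.0685, 0.0632]
orientation: [0.35, 3.12, 0.002]
contact_force: [-0.3, -0.2, 1.5]
grip_width: 0.0003
gripper_force: 0.4
```

Request:
send_rows:
  deltas:
    - {"dx": 2, "dy": 8, "dz": 0, "rx": 0, "ry": 0, "rz": 0}
    - {"dx": 4, "dy": 18, "dz": 20, "rx": 0, "ry": 0, "rz": 0}
    - {"dx": 4, "dy": 40, "dz": 50, "rx": 0, "ry": 0, "rz": 0}
    - {"dx": 4, "dy": 60, "dz": 85, "rx": 0, "ry": 0, "rz": 0}
    - {"dx": 0, "dy": 85, "dz": 115, "rx": 0, "ry": 0, "rz": 0}

```text
clock: 8.3
tcp_pos: [0.5596, 0.154, 0.1792]
orientation: [0.352, 3.12, -0.0]
contact_force: [1.5, 0.6, -0.4]
grip_width: 0.0002
gripper_force: 0.0
```

Request:
send_rows:
  deltas:
    - {"dx": -12, "dy": 30, "dz": 20, "rx": 0, "ry": 0, "rz": 0}
    - {"dx": -24, "dy": 64, "dz": 40, "rx": 0, "ry": 0, "rz": 0}
    - {"dx": -36, "dy": 102, "dz": 40, "rx": 0, "ry": 0, "rz": 0}
    - {"dx": -48, "dy": 140, "dz": 40, "rx": 0, "ry": 0, "rz": 0}
    - {"dx": -60, "dy": 175, "dz": 40, "rx": 0, "ry": 0, "rz": 0}

```text
clock: 8.72
tcp_pos: [0.4976, 0.3318, 0.2181]
orientation: [0.347, 3.121, 0.003]
contact_force: [0.3, -0.1, 0.2]
grip_width: -0.0002
gripper_force: 0.0
```

```bash
python3 - <<'E'
from h import *
c=cam("top")
for C in([.5148,.0753],): print(locate(c,np.array(C)))
cv2.imwrite("pics/top5.png",np.hstack([cv2.resize(c[0]["frame"][195:225,200:230],(480,480),interpolation=cv2.INTER_CUBIC),cv2.resize(c[0]["frame"][150:222,195:243],(320,480),interpolation=cv2.INTER_CUBIC)]))
E
```

```text
(array([0.55128141, 0.04924392]), np.float64(-35.5355181972836), np.float64(0.044830932661708615), (np.float64(242.385904892234), np.float64(169.53882996920973)))
```

View pics/top5.png

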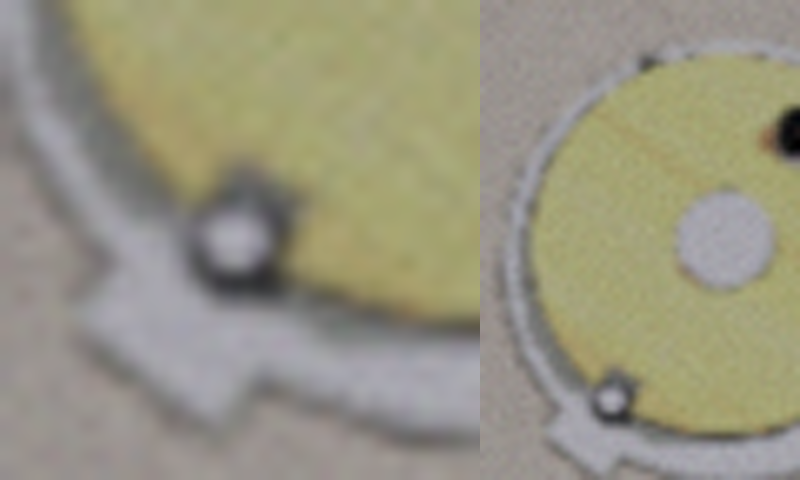

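The slot is now centred on the pin to within about 1 mm. Next I'll move over the boss and press.

Request:
send_rows:
  deltas:
    - {"dx": 3, "dy": -38, "dz": 0, "rx": 0, "ry": 0, "rz": 0}
    - {"dx": 6, "dy": -77, "dz": 0, "rx": 0, "ry": 0, "rz": 0}
    - {"dx": 9, "dy": -116, "dz": 0, "rx": 0, "ry": 0, "rz": 0}
    - {"dx": 12, "dy": -155, "dz": 0, "rx": 0, "ry": 0, "rz": 0}
    - {"dx": 15, "dy": -194, "dz": 0, "rx": 0, "ry": 0, "rz": 0}

```text
clock: 9.18
tcp_pos: [0.5137, 0.1333, 0.2174]
orientation: [0.347, 3.122, 0.001]
contact_force: [0.6, 0.1, 0.2]
grip_width: 0.0002
gripper_force: 0.0
```

Request:
send_rows:
  deltas:
    - {"dx": 1, "dy": -25, "dz": -20, "rx": 0, "ry": 0, "rz": 0}
    - {"dx": 2, "dy": -45, "dz": -50, "rx": 0, "ry": 0, "rz": 0}
    - {"dx": 3, "dy": -62, "dz": -85, "rx": 0, "ry": 0, "rz": 0}
    - {"dx": 3, "dy": -63, "dz": -115, "rx": 0, "ry": 0, "rz": 0}
    - {"dx": 3, "dy": -63, "dz": -140, "rx": 0, "ry": 0, "rz": 0}

```text
clock: 9.6
tcp_pos: [0.5164, 0.07, 0.0754]
orientation: [-0.353, -3.121, 0.001]
contact_force: [0.6, 0.0, -0.1]
grip_width: -0.0001
gripper_force: 0.0
```

Request:
send_rows:
  deltas:
    - {"dx": 0, "dy": 0, "dz": -4, "rx": 0, "ry": 0, "rz": 0}
    - {"dx": 0, "dy": 0, "dz": -8, "rx": 0, "ry": 0, "rz": 0}
    - {"dx": 0, "dy": 0, "dz": -10, "rx": 0, "ry": 0, "rz": 0}
    - {"dx": 0, "dy": 0, "dz": -12, "rx": 0, "ry": 0, "rz": 0}
    - {"dx": 0, "dy": 0, "dz": -12, "rx": 0, "ry": 0, "rz": 0}

```text
clock: 10.02
tcp_pos: [0.5177, 0.0718, 0.066]
orientation: [0.349, 3.12, 0.002]
contact_force: [0.5, 0.1, 0.8]
grip_width: 0.0001
gripper_force: 0.0
```

Request:
send_rows:
  deltas:
    - {"dx": -2, "dy": 2, "dz": -3, "rx": 0, "ry": 0, "rz": 0}
    - {"dx": -2, "dy": 2, "dz": -6, "rx": 0, "ry": 0, "rz": 0}
    - {"dx": -2, "dy": 2, "dz": -9, "rx": 0, "ry": 0, "rz": 0}
    - {"dx": -2, "dy": 2, "dz": -12, "rx": 0, "ry": 0, "rz": 0}
    - {"dx": -2, "dy": 2, "dz": -12, "rx": 0, "ry": 0, "rz": 0}

```text
clock: 10.43
tcp_pos: [0.5149, 0.0734, 0.0527]
orientation: [0.35, 3.122, 0.0]
contact_force: [0.2, -0.2, 0.8]
grip_width: 0.0001
gripper_force: 0.0
```

Request:
send_rows:
  deltas:
    - {"dx": 0, "dy": 0, "dz": -1.5, "rx": 0, "ry": 0, "rz": 0}
    - {"dx": 0, "dy": 0, "dz": -3, "rx": 0, "ry": 0, "rz": 0}
    - {"dx": 0, "dy": 0, "dz": -4.5, "rx": 0, "ry": 0, "rz": 0}
    - {"dx": 0, "dy": 0, "dz": -4.5, "rx": 0, "ry": 0, "rz": 0}

```text
clock: 10.77
tcp_pos: [0.5149, 0.0733, 0.0483]
orientation: [0.35, 3.122, 0.0]
contact_force: [-0.8, 0.4, 1.5]
grip_width: 0.0002
gripper_force: 0.7
```

Request:
send_rows:
  deltas:
    - {"dx": 0, "dy": 0, "dz": -1.5, "rx": 0, "ry": 0, "rz": 0}
    - {"dx": 0, "dy": 0, "dz": -3, "rx": 0, "ry": 0, "rz": 0}
    - {"dx": 0, "dy": 0, "dz": -3, "rx": 0, "ry": 0, "rz": 0}

```text
clock: 11.02
tcp_pos: [0.515, 0.0733, 0.0459]
orientation: [0.35, 3.122, 0.001]
contact_force: [-2.4, 0.8, 10.2]
grip_width: -0.0003
gripper_force: 5.1
```

```bash
python3 - <<'E'
from h import *
s=cam("side"); o=r.get_obs(); print(o["tcp_pos"],o["contact_force"])
cv2.imwrite("pics/side6.png",cv2.resize(s[0]["frame"][150:220,235:310],None,fx=8,fy=8,interpolation=cv2.INTER_CUBIC))
E
```

```text
[0.51493914 0.0733067  0.04588974] [-2.37828954  1.21318229  9.99165396]
```

View pics/side6.png

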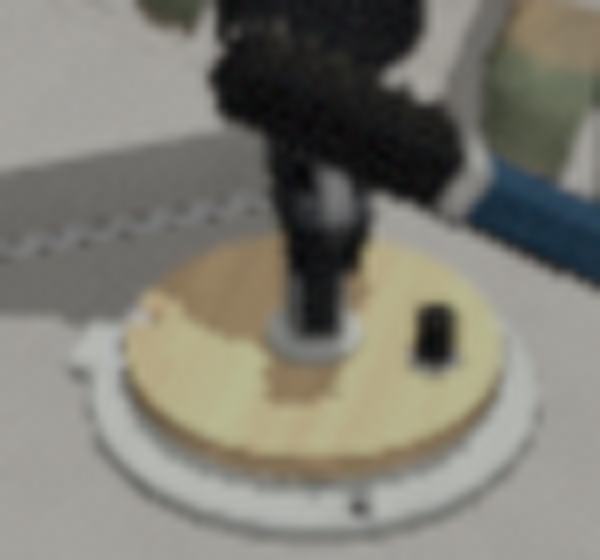

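Bat looks down; the tip height (46 mm TCP) matches seated. I'll press a little more to make sure.

Request:
send_rows:
  deltas:
    - {"dx": 0, "dy": 0, "dz": -1.5, "rx": 0, "ry": 0, "rz": 0}
    - {"dx": 0, "dy": 0, "dz": -3, "rx": 0, "ry": 0, "rz": 0}
    - {"dx": 0, "dy": 0, "dz": -3, "rx": 0, "ry": 0, "rz": 0}

```text
clock: 11.32
tcp_pos: [0.5153, 0.0733, 0.0453]
orientation: [0.351, 3.122, 0.002]
contact_force: [-10.6, -1.1, 40.9]
grip_width: 0.0002
gripper_force: 20.5
```

Request:
send_rows:
  deltas:
    - {"dx": 0, "dy": 0, "dz": 5, "rx": 0, "ry": 0, "rz": 0}
    - {"dx": 0, "dy": 0, "dz": 20, "rx": 0, "ry": 0, "rz": 0}
    - {"dx": 0, "dy": 0, "dz": 55, "rx": 0, "ry": 0, "rz": 0}
    - {"dx": 0, "dy": 10, "dz": 95, "rx": 0, "ry": 0, "rz": 0}
    - {"dx": 0, "dy": 20, "dz": 135, "rx": 0, "ry": 0, "rz": 0}

```text
clock: 11.73
tcp_pos: [0.5137, 0.092, 0.178]
orientation: [-0.353, -3.12, 0.003]
contact_force: [2.0, 0.9, 0.8]
grip_width: -0.0003
gripper_force: 0.0
```

Request:
send_rows:
  deltas:
    - {"dx": -3, "dy": 30, "dz": 20, "rx": 0, "ry": 0, "rz": 0}
    - {"dx": -6, "dy": 66, "dz": 35, "rx": 0, "ry": 0, "rz": 0}
    - {"dx": -9, "dy": 106, "dz": 40, "rx": 0, "ry": 0, "rz": 0}
    - {"dx": -12, "dy": 146, "dz": 40, "rx": 0, "ry": 0, "rz": 0}
    - {"dx": -15, "dy": 186, "dz": 40, "rx": 0, "ry": 0, "rz": 0}

```text
clock: 12.15
tcp_pos: [0.4995, 0.2806, 0.2178]
orientation: [0.351, 3.121, 0.001]
contact_force: [0.2, 0.6, -0.2]
grip_width: -0.0001
gripper_force: 0.0
```

Request:
send_rows:
  deltas:
    - {"dx": -5, "dy": 40, "dz": 0, "rx": 0, "ry": 0, "rz": 0}
    - {"dx": -10, "dy": 60, "dz": 0, "rx": 0, "ry": 0, "rz": 0}
    - {"dx": -10, "dy": 60, "dz": 0, "rx": 0, "ry": 0, "rz": 0}

```text
clock: 12.4
tcp_pos: [0.4869, 0.3456, 0.2164]
orientation: [-0.336, -3.122, -0.003]
contact_force: [-0.6, -0.1, 0.6]
grip_width: 0.0002
gripper_force: 0.0
```

```bash
python3 - <<'E'
from h import *
c=cam("top"); P=cloud(c); C=np.array([.5148,.0753])
d=np.hypot(*(np.moveaxis(P[...,:2],-1,0)-C[:,None,None]))
z=P[...,2]
for n,a,b in(("boss",0,.012),("bat",.024,.034),("batouter",.058,.064),("flange",.078,.082)): 
  s=(d>a)&(d<b); print(n,np.nanmedian(z[s]),s.sum())
an=np.arctan2(P[...,1]-C[1],P[...,0]-C[0])
for k in range(-180,180,60): s=(d>.026)&(d<.064)&(abs((an-np.radians(k+30)))<.5); print(k+30,round(float(np.nanmedian(z[s])),4),end=' ')
print(locate(c,C), r.get_obs()["tcp_pos"],r.get_obs()["contact_force"])
cv2.imwrite("pics/top7.png",cv2.resize(c[0]["frame"][140:230,185:275],(540,540),interpolation=cv2.INTER_CUBIC))
E
```

```text
boss 0.0341371951686511 77
bat 0.02943746537874603 302
batouter 0.029515259781662695 380
flange 0.00964728240670476 320
-150 0.0295 -90 0.0296 -30 0.0297 30 0.0296 90 0.0296 150 0.0295 (array([0.54862713, 0.0491234 ]), np.float64(-37.733939517846736), np.float64(0.04277252638970453), (np.float64(242.43368055555555), np.float64(170.63090277777778))) [0.48813747 0.34199924 0.2163662 ] [ 0.78324178 -0.4041459  -0.2626987 ]
```

View pics/top7.png

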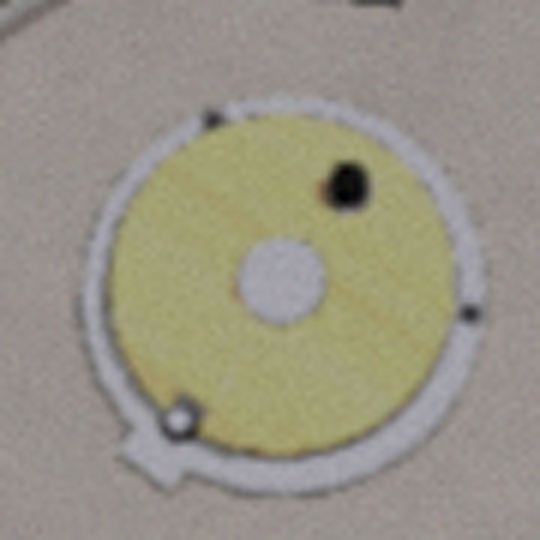

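The bat's upper face reads 29.5 mm all round and its boss 34 mm. The pin stands in the notch at (181,420), so the bat is seated and the arm is clear of it.

```bash
python3 -c "
from bench import r
print(r.hand_in())"
```

```text
the job is handed in; nothing more can be done
None
```

I pushed the stud round until the notch stood over the pin, pressed the bat down until its upper face measured about 29.5 mm (30 mm is seated), backed the arm clear, and handed the job in at about 12.5 s. The final press peaked at about 41 N on the fingertips, and the jar, roll and stilt were not approached, though I did not re-measure them.

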